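Put the label printer back to work after a roll change

ROBOT

A 6-joint arm with a two-finger parallel gripper is mounted at the origin on the work surface. World frame = base frame: x ahead of the robot, y to its left, z up, the work surface at z = 0. Lengths are in m, angles in rad, forces in N, time in s.
With the tool pointing down it reaches from about 0.375 to 0.975 m from the base axis. Payload 3.8 kg.
Tool frame: the origin (TCP) lies midway between the tips of the shut fingers; the grasp point (between the pads) lies 19 mm behind it (robot.hold_point_z is the distance from the TCP to the grasp point, in m); z points along the fingers, x is the direction in which the jaws open and shut, and the axes are right-handed (so a half turn about z gives the same grasp; the last joint's range is limited). The gripper opens to 88 mm and grips with 3 to 60 N. Pads are 18 mm wide; open, the fingers measure 123 mm over their backs; the gripper's body (75 mm by 187 mm) begins 45 mm behind the grasp point.
Start: joints at [1.309, 0.264, 1.604, -0, 1.274, -0.037], TCP at [0.15, 0.658, 0.239] pointing down, gripper open.
Joint ranges: [-2.63, 2.63], [-0.94, 2.18], [0.31, 2.57], [-1.31, 4.45], [0, 2.66], [-2.55, 2.55]. Speed limits (rad/s): [2.57, 2.57, 3.14, 3.14, 3.14, 3.14].

INTERFACE

Orientations are given as [roll, pitch, yaw] about the fixed x, y, z axes, in that order (R = Rz(yaw) Ry(pitch) Rx(roll)).
In Python, from cell import robot gives the robot as it stands.
- The arm moves only by the tool apply_moves, never from a script. Its argument "series" is a list of rows, each an object with "offset": the shift along the tool's x, y, z in m, a list of three; "twist": the turn about the tool's z in rad; "fingers": the opening in per cent of the stroke, from 0 (shut) to 100 (fully open). In form: [{"offset": [tx, ty, tz], "twist": twist, "fingers": fingers}, ...]. A call has exactly 10 rows; each row is the pose to reach, as a shift and turn from the pose measured when the call began, along the tool's axes at that moment; what a row does not reach only later rows make up. A row lasts 1/10 s, in which the tool goes at most 50 mm and 8.59 degrees, less where a joint would pass 70% of its speed; a pose out of reach is approached as far as the arm can. A call with a gripper value outside its range is refused whole. The fingers move at their own pace and stop on an object; "newtons" is the grip in N (left out, the last holds). Time passes only in rows, so rows that repeat a pose let the fingers close, or fill a call up. It gives the time, the measured TCP pose, the force and the opening at its end, in the units of the state.
- robot.observe(): the state, without advancing time (a new reading comes with each control period).
- robot.camera(name): name is "scene" or "top" or "wrist"; returns a dict with "image" (384x512x3 uint8, red, green, blue), "z_map" (384x512 float32, m along the optical axis (not along the pixel's ray), 0 where there is no reading), "K" (3x3 intrinsics, pixels), "rvec" (rotation vector, rad) and "tvec" (3), from world to camera coordinates, as OpenCV has them. Camera axes: x right, y down, z forward; pixel columns grow to the right and rows downward; lengths in m; the calibration is good to about 2 mm. A picture is of the moment at which its call begins.
- robot.sign_off(): hands the job in, once; it reports no verdict.
Trained networks look in a picture, given as the dict that the camera call returned (one of the last four; its "shot" number tells which), for a name from the list of things; names that differ only in an ending like _2 or _b are one class to them, and where a whole thing is asked for, a point or a joint stands for the part that bears it (a point fixed in the world has none). Each returns a list of dicts, best first, with "conf" (0 to 1); they miss things now and then, are a little off and sometimes report something else, mostly with a low value. They report only what shows in the picture. A call takes as long as a camera call.
- robot.outline_of(picture, query): "mask" (384x512 bool, what is visible of it) and "bbox" ([left, top, right, bottom] in pixels, round what is visible of it).
- robot.pinpoint(picture, query): "at" ([column, row] in pixels: a listed point, or the origin of a listed thing).
The state is a dict: "time_s": time; "q": joint angles; "joint_vel": joint speeds; "joint_torque": joint torques, N m; "eef_pos": TCP position; "tcp_rot": TCP orientation; "contact_force": force on the tool from outside, world axes, zero at the start; "ft_torque": the same for the moment, N m; "opening": finger opening in m.
Only numpy, scipy, OpenCV 4.12 (cv2) and the standard library are available. Lean on these libraries where they do the work, as an engineer would, in place of code of your own. Each camera call takes 0.05 s, during which the arm holds its last target.

TASK

The label printer on the parts counter has just been given a new roll. With closed fingers, push its open cover down until it is fully shut, then press the front end of the power rocker to switch the printer on, and only then press the round green feed button right in to bring the first label forward, and let go of it. Leave the red cancel button alone, and do not pick up or shift anything else on the counter.

Things in the scene. Friction and masses are not known exactly. Their poses are not given: they have to be found in the camera images.
- printer: Light grey label printer, fixed, 210 mm wide (y), 160 mm high shut. Origin on the counter at mid width; housing from x = -150 mm (front) to +120 mm (rear hinge side). Its front, with the dark level control deck (x = -150 to -75 mm, top 105 mm above the counter), faces its own -x. On the deck at x = -112.5 mm: rocker at y = -65 mm, red button y = +5 mm, green feed button y = +68 mm.
- cover (a joint): Angle (rad) of the printer's cover: 0 fully shut at a stop, growing as its front swings up and back; starts 0.5 to 0.85. Light grey shell, dark window, 210 mm wide, 180 mm from rear hinge to front; shut, its outer face is 52 mm above the hinge axis, level from 10 to 155 mm in front of it, then sloping down. Stiff hinge: it stays where left. Pushing near the front takes about 2 to 6 N.
- cover_edge (a point): Point on the outer face of the cover, mid width, 145 mm from the hinge axis towards the front: a good place to push. It moves with the cover; its z axis is the outward normal of the outer face.
- cover_hinge (a point): Point on the cover's hinge axis, mid width, at the rear of the printer, 108 mm above the counter. The axis runs along the printer's y.
- power_rocker (a joint): Angle (rad) of the black power rocker, at the right of the deck seen from the front: 0 off (front end up), 0.38 on (front end down at its stop). Stays where left. 44 mm (printer x) by 28 mm, pivot in the middle; a shallow V, so the pressed half lies level 111 mm above the counter and the raised end stands 8 mm higher. Green dot on the front (on) end. Pressing takes about 2 N.
- rocker_on_end (a point): Point on the surface of the rocker's front half, 16 mm from the pivot, at the green dot: press here, straight down. Goes down about 6 mm from off to on.
- feed_button (a joint): Travel (m) of the round green feed button: 0 released, 0.006 fully in (straight down). Springs back; starts to move at about 1.3 N and takes about 5 N fully in.
- feed_button_top (a point): Centre of the top of the green feed button, 30 mm across, 115 mm above the counter when released (10 mm proud of the deck).
- cancel_button (a joint): Travel (m) of the round red cancel button, 0 released, 0.006 fully in. To be left alone.
- cancel_button_top (a point): Centre of the top of the red cancel button, 22 mm across, 115 mm above the counter, between the rocker and the feed button.
- spare_roll: Bystander: spare white label roll standing on end close beside the printer, 90 mm across, 85 mm high; origin at the centre of its underside.
- filter_carton: Bystander: blue filter carton, 78 by 78 by 90 mm high, close beside the printer; origin at the centre of its underside.
- note_block: Bystander: yellow note block, 76 by 76 by 26 mm, lying just in front of the printer; origin at the centre of its underside.
- oil_filter: Bystander: dark blue spin-on oil filter, 74 mm across, 93 mm high; origin at the centre of its underside.
- stapler: Bystander: blue stapler, 140 by 36 by 52 mm; origin at the centre of its underside.
- oil_bottle: Bystander: blue one-litre oil bottle, 66 by 108 mm, 236 mm high; origin at the centre of its underside.
- gear_oil_bottle: Bystander: grey one-litre oil bottle with orange cap, 66 by 108 mm, 236 mm high; origin at the centre of its underside.

How it is judged:
On the way, in this order (a step that is already met when the one before it is completed fails the run):
1. the cover is pushed fully shut, printer still off (value of joint cover below 0.025 rad and value of joint power_rocker below 0.1 rad), for 0.1 s.
2. the power rocker is switched on (value of joint power_rocker above 0.31 rad and value of joint cover below 0.025 rad), for 0.1 s.
3. the green feed button is pressed in (all of step 2 and value of joint feed_button above 0.0045 m), for 0.05 s.
At the end, for the whole second after the job is handed in: The cover is shut (within 0.025 rad of its stop), the rocker is on (above 0.31 rad), the green and red buttons are out (within 1.2 mm) and every bystander is within 25 mm of where it stood (all of step 2 and value of joint each of feed_button, cancel_button below 0.0012 m and distance of each of spare_roll, filter_carton, note_block, oil_filter, stapler, oil_bottle, gear_oil_bottle from where it was at the start of the episode below 0.025 m); the robot touches nothing.
It fails at once if out of order: the feed button is pressed while the printer is off or open, or the rocker is switched on while the cover is open ((value of joint feed_button above 0.003 m and (value of joint cover above 0.06 rad or value of joint power_rocker below 0.25 rad)) or (value of joint power_rocker above 0.25 rad and value of joint cover above 0.06 rad)).
It fails at once if the red cancel button is pressed (value of joint cancel_button above 0.003 m).
It fails at once if the cover is lifted further open (value of joint cover above 1 rad).
It fails at once if a bystander is picked up (height (world z) of any of spare_roll, filter_carton, note_block, oil_filter, stapler, oil_bottle, gear_oil_bottle above 0.02 m).
It fails at once if a bystander is shifted or knocked over (distance of any of spare_roll, filter_carton, note_block, oil_filter, stapler, oil_bottle, gear_oil_bottle from where it was at the start of the episode above 0.03 m or angle between any of spare_roll, filter_carton, note_block, oil_filter, stapler, oil_bottle, gear_oil_bottle's own z axis and vertical above 0.35 rad).
It also fails if it takes over 48 s, if anything falls off the work surface, if the arm or the gripper's body presses on something with over 40 N, if the wrist force passes 120 N, or if a joint passes its speed limit or range.

## Working session

There is one attempt and no reset: what is moved stays moved. The work goes in short steps, Python scripts to look and compute and a tool call to move; the robot and the scene stay as the last step left them, time stands still between calls to the robot, and variables do not carry over. Pictures are saved under pics/ and viewed, and the job is handed in when it is done.

Besides the shell and the picture viewer there is one more tool, called after ">>>" as name([rows], argument=value, ...), one row to a line, values as JSON. apply_moves: Moves the arm, as the interface text tells. Its arguments: {"type":"object","properties":{"series":{"type":"array","items":{"type":"object","properties":{"offset":{"type":"array","items":{"type":"number"}},"twist":{"type":"number"},"fingers":{"type":"number"}}}},"newtons":{"type":"number"}},"required":["series"]}

```bash
ls; mkdir -p pics
cat > h.py <<'E'
import numpy as np, cv2
from cell import robot
def save(p,name): cv2.imwrite('pics/'+name+'.png', cv2.cvtColor(p['image'],cv2.COLOR_RGB2BGR))
def world(p,uv,z=None):
    u,v=uv; K=p['K']; R=cv2.Rodrigues(np.array(p['rvec'],float))[0]; t=np.array(p['tvec'],float).ravel()
    ray=np.linalg.inv(K)@np.array([u,v,1.])
    if z is None:
        d=p['z_map'][int(round(v)),int(round(u))]; return R.T@(ray*d-t)
    c=-R.T@t; w=R.T@ray; return c+w*(z-c[2])/w[2]
E
python3 - <<'E'
from h import *
o=robot.observe(); print({k:np.round(v,3) for k,v in o.items()})
pt=robot.camera('top'); ps=robot.camera('scene')
save(pt,'top0'); save(ps,'scene0')
for n,p in(('top',pt),('scene',ps)):
  for q in ['printer','cover_edge','cover_hinge','rocker_on_end','feed_button_top','cancel_button_top','spare_roll','filter_carton','note_block','oil_bottle','gear_oil_bottle','oil_filter','stapler']:
    r=robot.pinpoint(p,q)
    for d in r[:2]:
        print(n,q,round(d['conf'],2),np.round(d['at'],1),np.round(world(p,d['at']),3))
E
```

```text
pics
{'time_s': np.float64(0.0), 'q': array([ 1.309,  0.265,  1.605, -0.   ,  1.274, -0.037]), 'joint_vel': array([ 0.001, -0.   , -0.001,  0.001,  0.001, -0.001]), 'joint_torque': array([ 1.0000e-03, -5.0213e+01, -3.5687e+01,  7.3000e-02,  3.0000e-02,
       -0.0000e+00]), 'eef_pos': array([0.15 , 0.657, 0.237]), 'tcp_rot': array([-3.142e+00,  2.000e-03,  1.346e+00]), 'contact_force': array([-0.204, -0.645, -0.039]), 'ft_torque': array([ 0.008, -0.027, -0.038]), 'opening': np.float64(0.088)}
top printer 0.97 [234.7 182.4] [0.584 0.029 0.117]
top cover_edge 0.82 [239.5 162. ] [0.638 0.007 0.252]
top cover_hinge 0.43 [194.  184.2] [0.584 0.184 0.088]
top cover_hinge 0.31 [227.5 209.1] [0.485 0.058 0.113]
top rocker_on_end 0.51 [263.  206.6] [ 0.491 -0.074  0.116]
top rocker_on_end 0.27 [238.4 162.7] [0.636 0.01  0.252]
top feed_button_top 0.47 [228.4 208.5] [0.487 0.055 0.112]
top feed_button_top 0.3 [373.9 234.7] [ 0.375 -0.501  0.05 ]
top cancel_button_top 0.48 [243.8 205.5] [ 0.496 -0.003  0.116]
top spare_roll 0.57 [193.6 180.8] [0.597 0.186 0.086]
top filter_carton 0.85 [283.5 16
[... 577 characters left out ...]
scene cover_edge 0.62 [257.3 183.1] [0.632 0.018 0.248]
scene cover_hinge 0.84 [260.1 225.6] [0.734 0.043 0.162]
scene cover_hinge 0.72 [146.5 167.7] [ 0.439 -0.475  0.031]
scene cancel_button_top 0.72 [279.  173.3] [0.451 0.075 0.104]
scene filter_carton 0.57 [207.1 227.9] [ 0.709 -0.147  0.065]
scene filter_carton 0.46 [276.6 172.9] [0.448 0.066 0.101]
scene note_block 0.53 [278.9 175.9] [0.594 0.083 0.252]
scene oil_bottle 0.68 [131.6 198.7] [ 0.608 -0.472  0.038]
scene oil_bottle 0.57 [378.7 246.4] [0.683 0.443 0.052]
scene gear_oil_bottle 0.59 [134.4 195.7] [ 0.6  -0.46  0.05]
scene oil_filter 0.63 [371.9 194.8] [0.441 0.439 0.03 ]
scene stapler 0.74 [151.6 168. ] [ 0.419 -0.465  0.01 ]
```

Run:
```python
import cv2
a=cv2.imread('pics/top0.png');cv2.imwrite('pics/top0c.png',cv2.resize(a[120:280,150:330],None,fx=4,fy=3.75,interpolation=cv2.INTER_CUBIC))
```

```text
(no output)
```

View pics/top0.png

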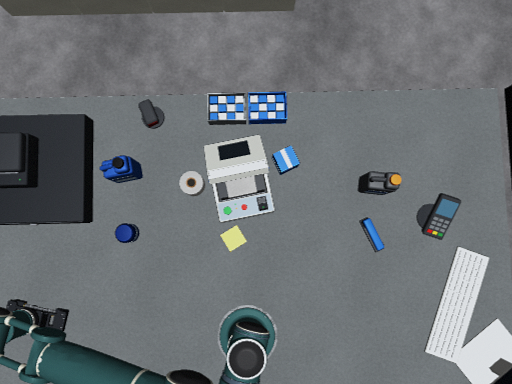

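View pics/scene0.png

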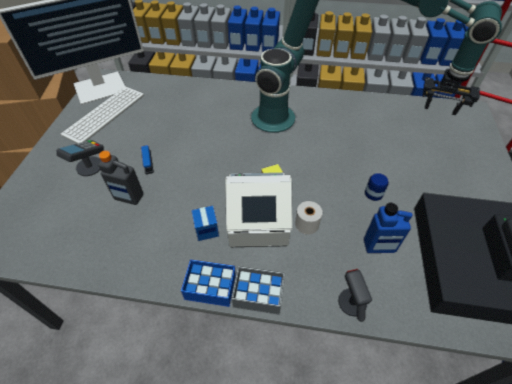

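View pics/top0c.png

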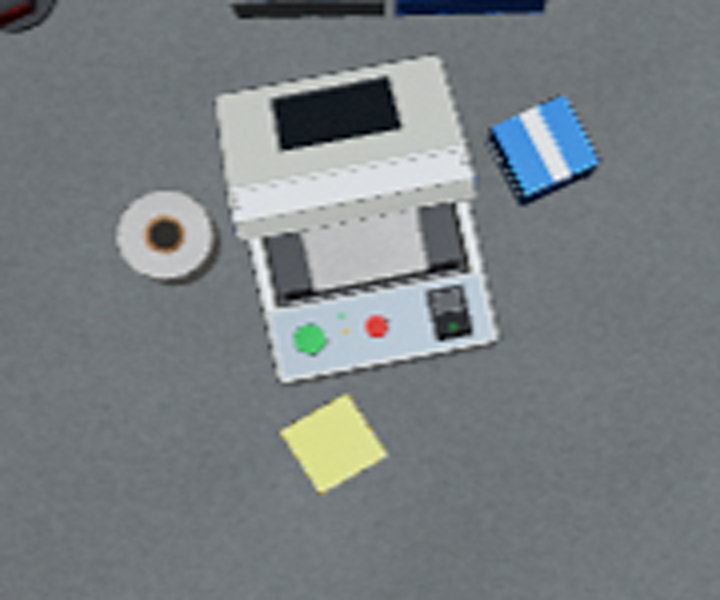

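The top view shows the printer with its cover up, green at about (227,210), red at (244,207), and the rocker at (263,203) with its dot at the front. The roll is at the printer's left and the carton at its right, with the note block in front. Next I'll work out the printer pose.

Run:
```python
from h import *
p=robot.camera('top'); im=p['image'].astype(int); r,g,b=im[...,0],im[...,1],im[...,2]
def blob(m,box):
    l,t,R,B=box; mm=np.zeros_like(m); mm[t:B,l:R]=m[t:B,l:R]; v,u=np.nonzero(mm); return (u.mean(),v.mean(),len(u))
G=blob((g>r+40)&(g>b+40),(215,195,240,220)); Rd=blob((r>g+60)&(r>b+60),(235,195,255,220)); D=blob((g>r+12)&(g>b+5)&(r<90),(255,200,272,216))
print(G,Rd,D)
wg=world(p,G[:2],.113); wr=world(p,Rd[:2],.113); wd=world(p,D[:2],.118); print(wg,wr,wd)
m=robot.outline_of(p,'printer')[0]; print(m['bbox'],m['conf'])
d=wg-wr; yaw=np.arctan2(d[1],d[0])-np.pi/2; print('yaw',yaw,np.linalg.norm(d[:2]))
# cover angle / deck from depth points
v,u=np.nonzero(m['mask']); P=np.array([world(p,(a,c)) for a,c in zip(u,v)])
for yaw in [yaw, np.arctan2(*(wg-wd)[:2][::-1])-np.pi/2+np.arctan2(-16,133)*0]:
  ex=np.array([np.cos(yaw),np.sin(yaw)]); ey=np.array([-ex[1],ex[0]])
  o=wg[:2]+112.5e-3*ex-.068*ey; print('yaw',yaw,'origin',o)
  L=np.c_[(P[:,:2]-o)@ex,(P[:,:2]-o)@ey,P[:,2]]
  for x in np.arange(-.18,.2,.015):
    s=L[(abs(L[:,0]-x)<.0075)]
    if len(s): print(round(x,3),len(s),'z med',np.round(np.percentile(s[:,2],[5,50,95]),3),'y',np.round([s[:,1].min(),s[:,1].max()],3))
```

```text
(np.float64(227.17391304347825), np.float64(209.8695652173913), 46) (np.float64(243.76), np.float64(206.68), 25) (np.float64(263.0), np.float64(206.5), 6)
[0.48192991 0.05939859 0.113     ] [ 0.49226241 -0.00256379  0.113     ] [ 0.49083709 -0.07409216  0.118     ]
[199.2, 137.8, 273.6, 223.3] 0.63
yaw 0.16523406684349884 0.06281797017105156
yaw 0.16523406684349884 origin [0.6040825  0.01082912]
-0.15 165 z med [-0.    0.1   0.11] y [-0.106  0.105]
-0.135 230 z med [0.1   0.106 0.115] y [-0.103  0.115]
-0.12 229 z med [0.098 0.108 0.118] y [-0.11   0.118]
-0.105 225 z med [0.099 0.107 0.117] y [-0.102  0.118]
-0.09 231 z med [0.098 0.106 0.114] y [-0.101  0.119]
-0.075 216 z med [0.096 0.106 0.116] y [-0.102  0.12 ]
-0.06 198 z med [0.017 0.107 0.115] y [-0.102  0.121]
-0.045 228 z med [0.013 0.107 0.117] y [-0.11   0.119]
-0.03 233 z med [0.013 0.108 0.119] y [-0.11   0.121]
-0.015 450 z med [0.017 0.176 0.246] y [-0.102  0.118]
0.0 390 z med [0.017 0.249 0.257] y [-0.101  0.122]
0.015 265 z med [0.246 0.252 0.258] y [-0.102  0.128]
0.03 249 z med [0.243 0.25  0.257] y [-0.099  0.13
[... 1083 characters left out ...]
0.13 ]
0.0 433 z med [0.017 0.24  0.256] y [-0.099  0.137]
0.015 312 z med [0.019 0.251 0.257] y [-0.089  0.143]
0.03 256 z med [0.241 0.251 0.258] y [-0.089  0.143]
0.045 230 z med [0.229 0.243 0.253] y [-0.086  0.146]
0.06 217 z med [0.215 0.228 0.242] y [-0.102  0.144]
0.075 213 z med [0.201 0.216 0.228] y [-0.084  0.147]
0.09 210 z med [0.187 0.201 0.215] y [-0.1    0.147]
0.105 197 z med [0.173 0.188 0.201] y [-0.098  0.131]
0.12 191 z med [0.161 0.174 0.186] y [-0.095  0.13 ]
0.135 144 z med [0.153 0.163 0.174] y [-0.093  0.123]
0.15 28 z med [0.15  0.155 0.161] y [-0.09   0.015]
0.165 4 z med [-0.007  0.     0.002] y [0.066 0.107]
0.18 11 z med [-0.008 -0.003  0.007] y [-0.036  0.074]
```

>>> apply_moves([
  {"offset":[0,0,-0.03],"twist":0,"fingers":0},
  {"offset":[0,0,-0.07],"twist":0,"fingers":0},
  {"offset":[0,0,-0.11],"twist":0,"fingers":0},
  {"offset":[0,0,-0.15],"twist":0,"fingers":0},
  {"offset":[0,0,-0.18],"twist":0,"fingers":0},
  {"offset":[0,0,-0.18],"twist":0,"fingers":0},
  {"offset":[0,0,-0.18],"twist":0,"fingers":0},
  {"offset":[0,0,-0.18],"twist":0,"fingers":0},
  {"offset":[0,0,-0.18],"twist":0,"fingers":0},
  {"offset":[0,0,-0.18],"twist":0,"fingers":0},
], newtons=20)

```text
time_s: 2.5
eef_pos: [0.1503, 0.6575, 0.4165]
tcp_rot: [-3.141, 0.003, 1.346]
contact_force: [-0.6, 0.3, -0.1]
opening: 0.0104
```

>>> apply_moves([
  {"offset":[-0.02,0.02,0],"twist":-0.02,"fingers":0},
  {"offset":[-0.05,0.05,0],"twist":-0.05,"fingers":0},
  {"offset":[-0.08,0.08,0],"twist":-0.1,"fingers":0},
  {"offset":[-0.11,0.11,0],"twist":-0.15,"fingers":0},
  {"offset":[-0.14,0.14,0],"twist":-0.2,"fingers":0},
  {"offset":[-0.17,0.17,0],"twist":-0.25,"fingers":0},
  {"offset":[-0.2,0.2,0],"twist":-0.3,"fingers":0},
  {"offset":[-0.23,0.23,0],"twist":-0.35,"fingers":0},
  {"offset":[-0.26,0.26,0],"twist":-0.39,"fingers":0},
  {"offset":[-0.28,0.28,0],"twist":-0.39,"fingers":0},
])

```text
time_s: 3.5
eef_pos: [0.3617, 0.3198, 0.4169]
tcp_rot: [-3.14, 0.004, 1.735]
contact_force: [1.0, 0.2, 0.0]
opening: 0.0004
```

>>> apply_moves([
  {"offset":[-0.03,0.015,0],"twist":0,"fingers":0},
  {"offset":[-0.07,0.03,0],"twist":0,"fingers":0},
  {"offset":[-0.11,0.05,0],"twist":0,"fingers":0},
  {"offset":[-0.15,0.07,0],"twist":0,"fingers":0},
  {"offset":[-0.19,0.09,0],"twist":0,"fingers":0},
  {"offset":[-0.23,0.105,0],"twist":0,"fingers":0},
  {"offset":[-0.27,0.12,0],"twist":0,"fingers":0},
  {"offset":[-0.3,0.135,0],"twist":0,"fingers":0},
  {"offset":[-0.307,0.14,0],"twist":0,"fingers":0},
  {"offset":[-0.307,0.14,0],"twist":0,"fingers":0},
])

```text
time_s: 4.5
eef_pos: [0.5503, 0.0391, 0.4167]
tcp_rot: [-3.138, 0.003, 1.733]
contact_force: [-0.7, -0.1, 0.4]
opening: 0.0006
```

Run:
```python
from h import *
p=robot.camera('wrist'); save(p,'w1'); import pickle; pickle.dump(p,open('w1.pkl','wb'))
for q in ['rocker_on_end','feed_button_top','cancel_button_top','cover_edge']:
    for d in robot.pinpoint(p,q)[:2]: print(q,round(d['conf'],2),np.round(d['at'],1),np.round(world(p,d['at']),3))
print(robot.observe()['eef_pos'])
```

```text
rocker_on_end 0.89 [185.1  99.1] [ 0.485 -0.071  0.119]
feed_button_top 0.58 [278.8 113.9] [0.483 0.065 0.115]
cancel_button_top 0.53 [234.1 112.2] [0.491 0.001 0.115]
cover_edge 0.31 [449.6 231.2] [0.631 0.401 0.075]
[0.54945846 0.04116594 0.41811738]
```

View pics/w1.png

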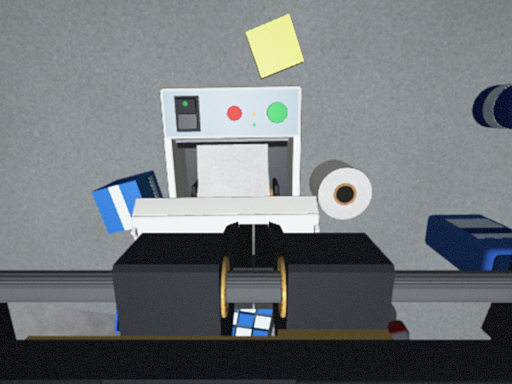

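The wrist view shows the deck clearly: rocker dot at (185,103), red at (234,113) and green at (277,112). The deck edges lie along the image axes, so the tool is lined up with the printer. Next I'll fit the pose exactly.

Run:
```python
from h import *
import pickle; p=pickle.load(open('w1.pkl','rb')); im=p['image'].astype(int); r,g,b=im[...,0],im[...,1],im[...,2]
def blob(m,box):
    l,t,R,B=box; mm=np.zeros_like(m); mm[t:B,l:R]=m[t:B,l:R]; v,u=np.nonzero(mm); return (u.mean(),v.mean(),len(u))
G=blob((g>r+40)&(g>b+30),(262,97,292,128)); Rd=blob((r>g+60)&(r>b+60),(222,100,247,125)); D=blob((g>r+25)&(g>b+15),(175,95,198,112))
Rk=blob((r+g+b<300),(168,92,206,134))
print(G,Rd,D,Rk)
wg=world(p,G[:2],.115);wr=world(p,Rd[:2],.115);wd=world(p,D[:2],.119);wk=world(p,Rk[:2],.113)
A=np.array([wg,wr,wd,wk])[:,:2]; print(np.round(A,4))
M=np.array([[-.1125,.068],[-.1125,.005],[-.1285,-.065],[-.1125,-.065]])
ca,cm=A.mean(0),M.mean(0); U,S,V=np.linalg.svd((M-cm).T@(A-ca)); R=(U@V).T; o=ca-R@cm
yaw=np.arctan2(R[1,0],R[0,0]); print('yaw',yaw,'o',o,'res',np.round((M@R.T+o-A)*1e3,1))
for z in (.105,):
  for uv in [(161,90),(299,88),(165,138),(301,137)]: print(np.round(R.T@(world(p,uv,z)[:2]-o),3))
for n,m in (('green',M[0]),('rock',M[2])): print(n,R@m+o)
for hx in (.11,.12): print('edge axis', R@np.array([hx,0])+o)
```

```text
(np.float64(276.7701863354037), np.float64(112.027950310559), 322) (np.float64(233.91358024691357), np.float64(112.70370370370371), 162) (np.float64(184.60714285714286), np.float64(103.17857142857143), 28) (np.float64(187.01356589147287), np.float64(109.40310077519379), 516)
[[ 4.811e-01  6.190e-02]
 [ 4.921e-01  4.000e-04]
 [ 4.905e-01 -7.110e-02]
 [ 4.987e-01 -6.800e-02]]
yaw 0.1619187382411967 o [0.6032688  0.01366433] res [[ 0.2  0.7]
 [-0.7  0. ]
 [-3.5 -0.1]
 [ 4.  -0.6]]
[-0.144 -0.102]
[-0.147  0.1  ]
[-0.074 -0.101]
[-0.076  0.106]
green [0.4812779  0.06263851]
rock [ 0.4869284  -0.07120121]
edge axis [0.71182997 0.03139767]
edge axis [0.72169917 0.03300979]
```

>>> apply_moves([
  {"offset":[-0.01,0.03,0.01],"twist":0,"fingers":0},
  {"offset":[-0.025,0.07,0.02],"twist":0,"fingers":0},
  {"offset":[-0.036,0.101,0.04],"twist":0,"fingers":0},
  {"offset":[-0.036,0.101,0.07],"twist":0,"fingers":0},
  {"offset":[-0.036,0.101,0.1],"twist":0,"fingers":0},
  {"offset":[-0.036,0.101,0.13],"twist":0,"fingers":0},
  {"offset":[-0.036,0.101,0.15],"twist":0,"fingers":0},
  {"offset":[-0.036,0.101,0.158],"twist":0,"fingers":0},
  {"offset":[-0.036,0.101,0.158],"twist":0,"fingers":0},
  {"offset":[-0.036,0.101,0.158],"twist":0,"fingers":0},
])

```text
time_s: 5.75
eef_pos: [0.6554, 0.0224, 0.2617]
tcp_rot: [3.141, 0.004, 1.738]
contact_force: [0.6, 0.3, -0.4]
opening: 0.0001
```

>>> apply_moves([
  {"offset":[0,0,0.012],"twist":0,"fingers":0},
  {"offset":[0,-0.002,0.022],"twist":0,"fingers":0},
  {"offset":[0,-0.01,0.027],"twist":0,"fingers":0},
  {"offset":[0,-0.019,0.032],"twist":0,"fingers":0},
  {"offset":[0,-0.025,0.037],"twist":0,"fingers":0},
  {"offset":[0,-0.031,0.042],"twist":0,"fingers":0},
  {"offset":[0,-0.037,0.047],"twist":0,"fingers":0},
  {"offset":[0,-0.042,0.052],"twist":0,"fingers":0},
  {"offset":[0,-0.047,0.058],"twist":0,"fingers":0},
  {"offset":[0,-0.051,0.063],"twist":0,"fingers":0},
])

```text
time_s: 6.75
eef_pos: [0.6044, 0.0134, 0.198]
tcp_rot: [-3.141, 0.004, 1.738]
contact_force: [0.8, -0.6, 2.2]
opening: 0.0007
```

>>> apply_moves([
  {"offset":[0,-0.004,0.006],"twist":0,"fingers":0},
  {"offset":[0,-0.008,0.012],"twist":0,"fingers":0},
  {"offset":[0,-0.012,0.018],"twist":0,"fingers":0},
  {"offset":[0,-0.015,0.024],"twist":0,"fingers":0},
  {"offset":[0,-0.018,0.03],"twist":0,"fingers":0},
  {"offset":[0,-0.02,0.034],"twist":0,"fingers":0},
  {"offset":[0,-0.021,0.037],"twist":0,"fingers":0},
  {"offset":[0,-0.021,0.039],"twist":0,"fingers":0},
  {"offset":[0,-0.021,0.04],"twist":0,"fingers":0},
  {"offset":[0,-0.021,0.041],"twist":0,"fingers":0},
])

```text
time_s: 7.75
eef_pos: [0.5833, 0.0098, 0.1603]
tcp_rot: [-3.14, 0.004, 1.738]
contact_force: [-10.1, 0.7, 23.2]
opening: 0.0006
```

>>> apply_moves([
  {"offset":[0,0,0.004],"twist":0,"fingers":0},
  {"offset":[0,0,0.004],"twist":0,"fingers":0},
  {"offset":[0,0,-0.005],"twist":0,"fingers":0},
  {"offset":[0,0,-0.03],"twist":0,"fingers":0},
  {"offset":[0,0,-0.07],"twist":0,"fingers":0},
  {"offset":[0,0,-0.11],"twist":0,"fingers":0},
  {"offset":[0,0,-0.15],"twist":0,"fingers":0},
  {"offset":[0,0,-0.18],"twist":0,"fingers":0},
  {"offset":[0,0,-0.18],"twist":0,"fingers":0},
  {"offset":[0,0,-0.18],"twist":0,"fingers":0},
])

```text
time_s: 8.75
eef_pos: [0.5835, 0.0106, 0.3403]
tcp_rot: [-3.141, 0.004, 1.738]
contact_force: [0.2, -0.4, -1.0]
opening: 0.0006
```

```bash
cat > fit.py <<'E'
from h import *
def blob(m):
    n,l,s,c=cv2.connectedComponentsWithStats(m.astype(np.uint8)); i=1+np.argmax(s[1:,4]); return c[i],s[i,4]
E
python3 - <<'E'
from h import *
p=robot.camera('wrist'); save(p,'w2'); import pickle; pickle.dump(p,open('w2.pkl','wb'))
t=robot.camera('top'); a=t['image'][120:280,150:330,::-1]; cv2.imwrite('pics/top2.png',cv2.resize(a,None,fx=4,fy=3.75,interpolation=cv2.INTER_CUBIC)); pickle.dump(t,open('t2.pkl','wb'))
print(robot.observe()['eef_pos'],robot.observe()['contact_force'])
o=np.array([.6033,.0137]); c,s=np.cos(.163),np.sin(.163)
for x in (.1,.06,.02,-.02,-.04,-.06):
    print(x,end=' ')
    for y in (-.06,0,.06):
        w=np.array([o[0]+c*x-s*y,o[1]+s*x+c*y,.16]); 
        uv=cv2.projectPoints(w[None],t['rvec'],t['tvec'],t['K'],None)[0].ravel(); u,v=uv.round().astype(int)
        zz=[world(t,(u+i,v+j))[2] for i in(-1,0,1) for j in (-1,0,1)]; print(round(np.median(zz),3),end=' ')
    print()
E
```

```text
[0.58236025 0.01062022 0.33786349] [ 0.92683948 -0.95885007 -1.06785041]
0.1 0.712 0.717 0.718 
0.06 0.719 0.716 0.712 
0.02 0.709 0.696 0.166 
-0.02 0.697 0.16 0.161 
-0.04 0.696 0.164 0.16 
-0.06 0.151 0.149 0.15
```

View pics/w2.png

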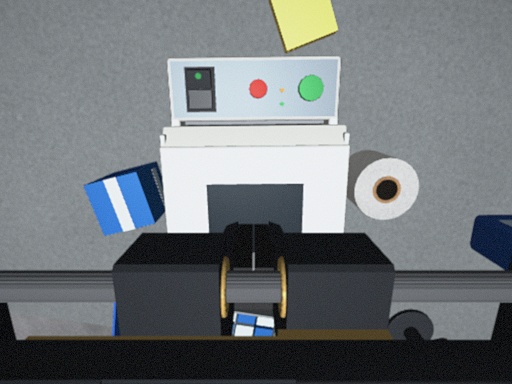

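View pics/top2.png

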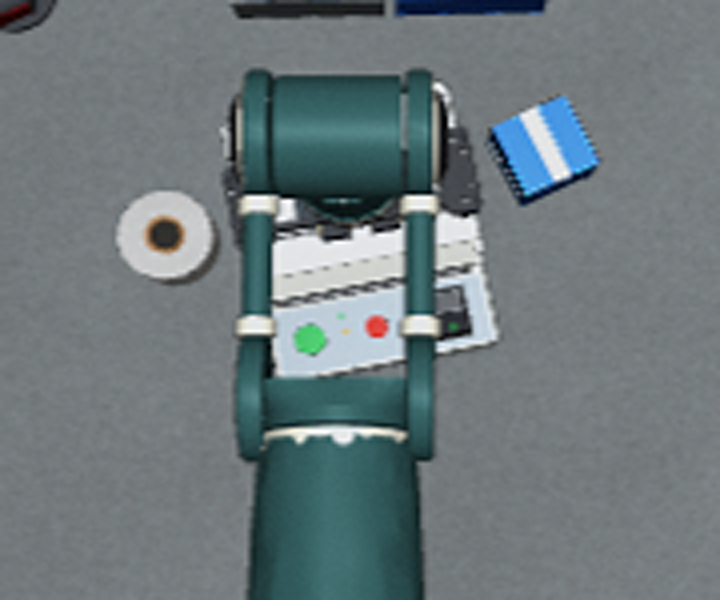

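The cover is shut: its face is level at z≈0.160, and the wrist view shows it flush behind the deck. The rocker dot is at (198,75) and green at (311,88). Now I'll measure the buttons again from here.

Run:
```python
from fit import *
import pickle; p=pickle.load(open('w2.pkl','rb')); im=p['image'].astype(int); r,g,b=im[...,0],im[...,1],im[...,2]
def bx(m,l,t,R,B):
    k=np.zeros_like(m);k[t:B,l:R]=m[t:B,l:R];return blob(k)
G=bx((g>r+40)&(g>b+30),295,70,330,105);Rd=bx((r>g+60)&(r>b+60),245,75,272,102);D=bx((g>r+25)&(g>b+15),185,65,212,85)
c,s=np.cos(.163),np.sin(.163);R=np.array([[c,-s],[s,c]]); e=np.array([.5835,.0106])
for n,B,z in(('G',G,.115),('R',Rd,.115),('dot',D,.118),('rkFL',((187,67),0),.119),('rkFR',((214,67),0),.119),('rkBL',((188,112),0),.111),('rkBR',((214,111),0),.111)):
    w=world(p,B[0],z)[:2]; print(n,B,np.round(w,4),'from tcp (ex,ey)',np.round(R.T@(w-e),4))
```

```text
G (array([310.70891089,  87.57821782]), np.int32(505)) [0.4812 0.0618] from tcp (ex,ey) [-0.0926  0.0671]
R (array([257.73643411,  88.26744186]), np.int32(258)) [4.924e-01 2.000e-04] from tcp (ex,ey) [-0.0916  0.0045]
dot (array([197.75      ,  75.54545455]), np.int32(44)) [ 0.4904 -0.071 ] from tcp (ex,ey) [-0.1051 -0.0654]
rkFL ((187, 67), 0) [ 0.4834 -0.0841] from tcp (ex,ey) [-0.1142 -0.0772]
rkFR ((214, 67), 0) [ 0.4782 -0.0534] from tcp (ex,ey) [-0.1143 -0.0461]
rkBL ((188, 112), 0) [ 0.5334 -0.0791] from tcp (ex,ey) [-0.064  -0.0804]
rkBR ((214, 111), 0) [ 0.5269 -0.0479] from tcp (ex,ey) [-0.0653 -0.0486]
```

>>> apply_moves([
  {"offset":[-0.025,-0.04,0],"twist":0,"fingers":0},
  {"offset":[-0.05,-0.08,0],"twist":0,"fingers":0},
  {"offset":[-0.065,-0.106,0.01],"twist":0,"fingers":0},
  {"offset":[-0.065,-0.106,0.05],"twist":0,"fingers":0},
  {"offset":[-0.065,-0.106,0.09],"twist":0,"fingers":0},
  {"offset":[-0.065,-0.106,0.13],"twist":0,"fingers":0},
  {"offset":[-0.065,-0.106,0.17],"twist":0,"fingers":0},
  {"offset":[-0.065,-0.106,0.2],"twist":0,"fingers":0},
  {"offset":[-0.065,-0.106,0.21],"twist":0,"fingers":0},
  {"offset":[-0.065,-0.106,0.21],"twist":0,"fingers":0},
])

```text
time_s: 9.85
eef_pos: [0.4851, -0.0715, 0.1256]
tcp_rot: [-3.13, 0.001, 1.738]
contact_force: [0.6, 0.4, -0.2]
opening: 0.0005
```

>>> apply_moves([
  {"offset":[0,0,0.003],"twist":0,"fingers":0},
  {"offset":[0,0,0.006],"twist":0,"fingers":0},
  {"offset":[0,0,0.009],"twist":0,"fingers":0},
  {"offset":[0,0,0.011],"twist":0,"fingers":0},
  {"offset":[0,0,0.013],"twist":0,"fingers":0},
  {"offset":[0,0,0.014],"twist":0,"fingers":0},
  {"offset":[0,0,0.015],"twist":0,"fingers":0},
  {"offset":[0,0,0.016],"twist":0,"fingers":0},
  {"offset":[0,0,0.016],"twist":0,"fingers":0},
  {"offset":[0,0,0.016],"twist":0,"fingers":0},
])

```text
time_s: 10.85
eef_pos: [0.4854, -0.0717, 0.1113]
tcp_rot: [-3.131, 0.001, 1.738]
contact_force: [-4.3, -0.5, 10.2]
opening: 0.0006
```

>>> apply_moves([
  {"offset":[0,0,0.002],"twist":0,"fingers":0},
  {"offset":[0,0,0.002],"twist":0,"fingers":0},
  {"offset":[0,0,-0.01],"twist":0,"fingers":0},
  {"offset":[0,0,-0.05],"twist":0,"fingers":0},
  {"offset":[0.03,0.04,-0.09],"twist":0,"fingers":0},
  {"offset":[0.06,0.08,-0.12],"twist":0,"fingers":0},
  {"offset":[0.065,0.106,-0.16],"twist":0,"fingers":0},
  {"offset":[0.065,0.106,-0.2],"twist":0,"fingers":0},
  {"offset":[0.065,0.106,-0.225],"twist":0,"fingers":0},
  {"offset":[0.065,0.106,-0.225],"twist":0,"fingers":0},
])

```text
time_s: 11.85
eef_pos: [0.5847, 0.0114, 0.3418]
tcp_rot: [3.141, 0.003, 1.739]
contact_force: [0.6, -1.1, 0.6]
opening: 0.0009
```

Run:
```python
from fit import *
p=robot.camera('wrist'); save(p,'w3'); im=p['image'].astype(int); r,g,b=im[...,0],im[...,1],im[...,2]
G,n=blob((g>r+40)&(g>b+30)); w=world(p,G,.115)[:2]; e=robot.observe()['eef_pos']; print(e,G,n,w)
c,s=np.cos(.167),np.sin(.167);R=np.array([[c,-s],[s,c]]); print(R.T@(w-e[:2]))
cv2.imwrite('pics/w3c.png',cv2.resize(p['image'][30:170,150:360,::-1],None,fx=3.5,fy=3.5,interpolation=cv2.INTER_CUBIC))
```

```text
[0.58316226 0.01111289 0.33840914] [310.03  86.37] 500 [0.48121894 0.0618264 ]
[-0.09209523  0.0669535 ]
```

View pics/w3c.png

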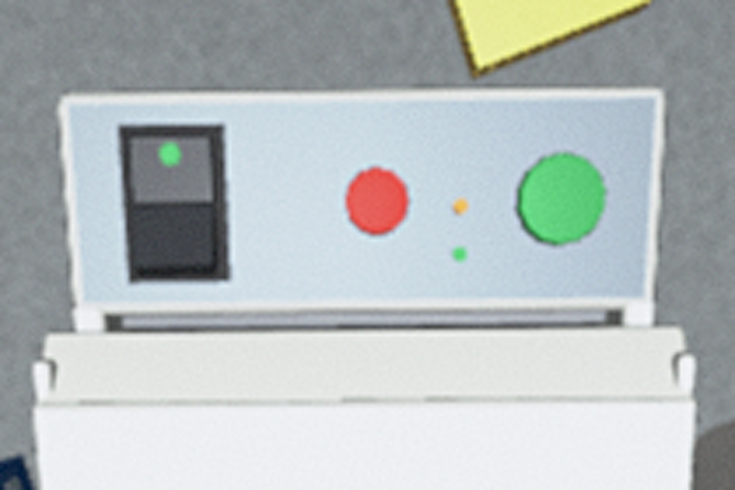

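The rocker's shading has swapped: the front half, around (170,165) in the crop, is now level and lit, so it is on. The cover is still shut. Next is the green button.

>>> apply_moves([
  {"offset":[0.025,-0.035,0],"twist":0,"fingers":0},
  {"offset":[0.05,-0.07,0],"twist":0,"fingers":0},
  {"offset":[0.067,-0.092,0.01],"twist":0,"fingers":0},
  {"offset":[0.067,-0.092,0.05],"twist":0,"fingers":0},
  {"offset":[0.067,-0.092,0.09],"twist":0,"fingers":0},
  {"offset":[0.067,-0.092,0.13],"twist":0,"fingers":0},
  {"offset":[0.067,-0.092,0.17],"twist":0,"fingers":0},
  {"offset":[0.067,-0.092,0.2],"twist":0,"fingers":0},
  {"offset":[0.067,-0.092,0.21],"twist":0,"fingers":0},
  {"offset":[0.067,-0.092,0.21],"twist":0,"fingers":0},
])

```text
time_s: 12.9
eef_pos: [0.4777, 0.0608, 0.1259]
tcp_rot: [-3.131, 0.002, 1.739]
contact_force: [-0.1, 1.0, -0.3]
opening: 0.0006
```

>>> apply_moves([
  {"offset":[0,0.003,0.003],"twist":0,"fingers":0},
  {"offset":[0,0.003,0.007],"twist":0,"fingers":0},
  {"offset":[0,0.003,0.01],"twist":0,"fingers":0},
  {"offset":[0,0.003,0.013],"twist":0,"fingers":0},
  {"offset":[0,0.003,0.015],"twist":0,"fingers":0},
  {"offset":[0,0.003,0.017],"twist":0,"fingers":0},
  {"offset":[0,0.003,0.018],"twist":0,"fingers":0},
  {"offset":[0,0.003,0.0185],"twist":0,"fingers":0},
  {"offset":[0,0.003,0.0185],"twist":0,"fingers":0},
  {"offset":[0,0.003,0.0185],"twist":0,"fingers":0},
])

```text
time_s: 13.9
eef_pos: [0.4816, 0.0614, 0.1093]
tcp_rot: [-3.133, 0.002, 1.739]
contact_force: [-1.4, -0.4, 11.1]
opening: 0.0001
```

>>> apply_moves([
  {"offset":[0,0,0.0015],"twist":0,"fingers":0},
  {"offset":[0,0,0.0015],"twist":0,"fingers":0},
  {"offset":[0,0,-0.01],"twist":0,"fingers":0},
  {"offset":[0,0,-0.05],"twist":0,"fingers":0},
  {"offset":[-0.02,0.03,-0.09],"twist":0,"fingers":0},
  {"offset":[-0.05,0.06,-0.13],"twist":0,"fingers":0},
  {"offset":[-0.067,0.092,-0.17],"twist":0,"fingers":0},
  {"offset":[-0.067,0.092,-0.21],"twist":0,"fingers":0},
  {"offset":[-0.067,0.092,-0.23],"twist":0,"fingers":0},
  {"offset":[-0.067,0.092,-0.23],"twist":0,"fingers":0},
])

```text
time_s: 14.9
eef_pos: [0.5877, 0.0111, 0.3436]
tcp_rot: [-3.141, 0.003, 1.738]
contact_force: [-0.2, -0.2, -0.3]
opening: 0.0002
```

Run:
```python
from h import *
p=robot.camera('wrist'); save(p,'w4'); t=robot.camera('top'); save(t,'top4')
for uv in ((310,86),(257,88),(300,160),(200,80),(200,100)):
    u,v=uv; print(uv,np.round(np.median([world(p,(u+i,v+j))[2] for i in range(-3,4) for j in range(-3,4)]),4))
o=robot.observe(); print(o['time_s'],o['eef_pos'],o['contact_force'])
```

```text
(310, 86) 0.1143
(257, 88) 0.1142
(300, 160) 0.1597
(200, 80) 0.1106
(200, 100) 0.1173
15.0 [0.58498464 0.01143894 0.33814679] [ 0.11945801  0.62030764 -0.09221022]
```

View pics/w4.png

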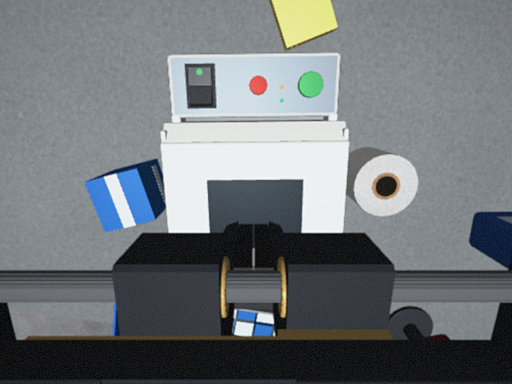

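View pics/top4.png

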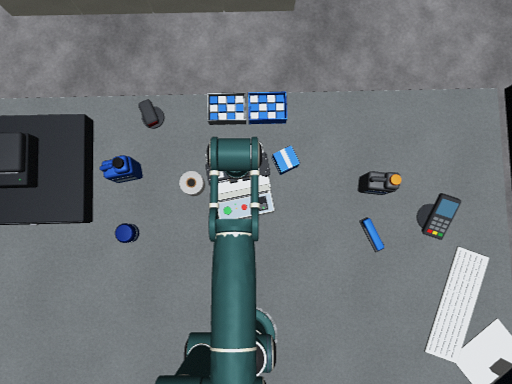

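The cover is shut (face at 0.160). The rocker is on: front half at 0.111, rear raised to 0.117. Both buttons, green at (310,86) and red at (257,88), stand at 0.114. The roll at (191,183) and the carton at (286,160) have not moved.

```bash
python3 -c "
from cell import robot
print(robot.sign_off())"
```

```text
the job is handed in; nothing more can be done
None
```

The job is done and handed in at about 15 s of the 48 s allowed; `sign_off` gives no verdict. With the fingers closed, I pushed the cover shut, pressed the front end of the rocker, then pressed the green feed button fully in and let go.

| Part | Force at the end of the push | Height in the camera check |
|---|---|---|
| Cover | 23 N, against its stop | face level at 0.160 m (shut) |
| Power rocker | 10 N, against its stop | front half 0.111 m, rear end 0.117 m (on) |
| Green feed button | 11 N, fully in | 0.114 m (released) |
| Red cancel button | not touched | 0.114 m (released) |

- **Other objects:** the bystanders I could see looked unmoved in the final pictures. I compared them by eye and did not measure their positions again. The arm hid the note block in the last top view, but the wrist view showed it in place.
- **Arm:** it ended clear of everything, about 0.34 m up, with contact force close to zero.
- **Disagreements:** my first automatic fit of the rocker's centre was about 4 mm off because it missed the lit half. I aimed from the green dot and the rocker's outline instead. No other check failed.

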